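# Put the cordless micro-drill on its sloped charging rest

## Robot

A 6-joint arm with a two-finger parallel gripper is mounted at the origin on the work surface. World frame = base frame: x ahead of the robot, y to its left, z up, the work surface at z = 0. Lengths are in m, angles in rad, forces in N, time in s.
With the tool pointing down it reaches from about 0.325 to 0.85 m from the base axis. Payload 4.4 kg.
Tool frame: the origin (TCP) lies midway between the tips of the shut fingers; the grasp point (between the pads) lies 19 mm behind it; z points along the fingers, x is the direction in which the jaws open and shut, and the axes are right-handed (so a half turn about z gives the same grasp; the last joint's range is limited). The gripper opens to 94 mm and grips with 3 to 60 N. Pads are 16 mm wide; open, the fingers measure 119 mm over their backs; the gripper's body (75 mm by 177 mm) begins 78 mm behind the grasp point.
Start: joints at [-1.264, 0.207, 1.542, -0, 1.393, -0.15], TCP at [0.254, -0.516, 0.205] pointing down, gripper open.
Joint ranges: [-2.73, 2.73], [-0.86, 2.22], [0.23, 2.46], [-1.11, 4.25], [0.08, 2.63], [-2.82, 2.82]. Speed limits (rad/s): [2.79, 2.79, 3.14, 3.14, 3.14, 3.14].

## Interface

Orientations are given as a unit quaternion [x, y, z, w].
In Python, from bench import r gives the robot as it stands. The module is installed in compiled form; this text tells all that it offers.
- The arm moves only by the tool send_rows, never from a script. Its argument "targets" is a list of rows, each a list of 5 numbers: the shift along the tool's x, y, z in mm, then the turn about the tool's z in degrees, then the finger opening in mm, from 0 to 94. In form: [[tx, ty, tz, spin, grip], ...]. A call has exactly 10 rows; each row shifts and turns the commanded pose from where the row before left it, along the tool's axes as they then stand; what a row does not reach is not made up. A row lasts 1/12 s, in which the tool goes at most 41.7 mm and 7.16 degrees, less where a joint would pass 70% of its speed; a pose out of reach is approached as far as the arm can. A call with a gripper value outside its range is refused whole. The fingers move at their own pace and stop on an object; the grip force is fixed at half the most. Time passes only in rows, so rows that do not move let the fingers close, or fill a call up. It gives the time, the measured TCP pose, the force and the opening at its end, in the units of the state.
- r.observe(): the state, without advancing time (a new reading comes with each control period).
- r.get_image(name): name is "side" or "top"; returns a dict with "image" (480x640x3 uint8, red, green, blue), "intrinsics" (3x3 intrinsics, pixels), "R" (3x3) and "t" (3): a world point X has camera coordinates R X + t. Camera axes: x right, y down, z forward; pixel columns grow to the right and rows downward; lengths in m; the calibration is good to about 2 mm. A picture is of the moment at which its call begins. There is no depth.
- r.hand_in(): hands the job in, once; it reports no verdict.
The state is a dict: "time_s": time; "qpos": joint angles; "qd": joint speeds; "effort": joint torques, N m; "tool_pos": TCP position; "ee_rot": TCP orientation; "ft_force": force on the tool from outside, world axes, zero at the start; "ft_torque": the same for the moment, N m; "width": finger opening in m.
Only numpy, scipy, OpenCV 4.12 (cv2) and the standard library are available. Lean on these libraries where they do the work, as an engineer would, in place of code of your own. Each camera call takes 0.05 s, during which the arm holds its last target. There are 200 camera calls.

## Task

Gently lay the cordless drill handpiece in the two V forks of the sloped charging rest, nose downhill, with its square collar down against the uphill face of the lower fork, and let go. Once it rests there by itself, press the plunger switch on the rest right down to its stop to start the charge and let it spring back up. Leave the other things on the bench where they are.

Things in the scene. Friction and masses are not known exactly. Their poses are not given: they have to be found in the camera images.
- handpiece: cordless drill handpiece, 195 mm long, 0.25 kg, lying level on the bench on its square parts: round aluminium barrel 28 mm across, black 40 x 40 mm square collar, grey 40 x 40 mm square tail block, thin steel nose cone. Origin on the barrel axis at the collar's nose-side face, 20 mm above the bench at the start; x runs along the axis towards the tail, nose tip at x = -55 mm
- handpiece_tail (a point): centre of the tail block's end face, at x = 140 mm on the handpiece's axis; axes as the handpiece's
- dock: the charging rest, fixed to the bench: white base plate 200 x 190 x 12 mm with the sloped cradle and, at its -y side, a white box 56 x 56 mm, 70 mm high, with the plunger switch (axis at x = 0, y = -100 mm). Origin on the bench under the lower fork; x points level in the uphill direction, z up
- cradle: the rest's cradle: two dark V forks over an aluminium beam. Its frame is where the seated handpiece's frame should be: origin 85 mm above the bench, on the seated barrel's axis at the lower fork's uphill face; x runs 30 degrees uphill along that axis, y level, z square to the slope
- plunger (a joint): travel of the plunger switch, m: 0 up, 0.012 down at its stop; spring force 2.4 N rising to 6 N at the stop
- plunger_top (a point): centre of the top face of the plunger's black head, 38 mm in diameter, 102 mm above the bench when up; it moves straight down
- screwdriver: bystander: red-handled screwdriver 150 mm long, lying flat beside the handpiece; origin under its middle, x along it
- tip_block: bystander: black block 60 x 45 x 40 mm standing beside the charging rest; origin at the centre of its underside
- dish: bystander: small steel bowl, 60 mm across, 22 mm high, beyond the handpiece's tail; origin under its centre
- tube_rack: bystander: orange tube rack 90 x 200 x 50 mm at the left; origin at the centre of its underside
- bottle: bystander: amber bottle 60 mm across, 130 mm high, at the right; origin under its centre
- handpiece_grip (a point): middle of the bare barrel between collar and tail block, the place to grip: x = 47 mm on the handpiece's axis. Along x: cone -55 to -28, barrel -28 to 0, collar 0 to 10, barrel 10 to 105, tail block 105 to 140 mm
- cradle_mid (a point): point on the seated barrel's axis midway between the forks, where the grip comes to lie: x = 47 mm in the cradle's frame. Forks 8 mm thick: lower at x = -8 to 0, upper at 85 to 93 mm; 90 degree notches, arms up to z = 0 and out to y = +-24 mm; beam top at z = -45 mm, room for fingers between the forks
Not all that is in view belongs to the job. Of the things like the handpiece, leave any that is purple; of the rest the larger one is meant.

How it is judged:
By the outcome, as a careful person would: the job done as asked, in the order asked, and still so for the second after the job is handed in, with the robot touching nothing.
It also fails if it takes over 51 s, if anything falls off the work surface, if the arm or the gripper's body presses on something with over 40 N, if the wrist force passes 120 N, or if a joint passes its speed limit or range.

## Working session

There is one attempt and no reset: what is moved stays moved. The work goes in short steps, Python scripts to look and compute and a tool call to move; the robot and the scene stay as the last step left them, time stands still between calls to the robot, and variables do not carry over. Pictures are saved under pics/ and viewed, about 8 in all and at most 12, crops included, and the job is handed in when it is done.

Besides the shell and the picture viewer there is one more tool, called after "Emit:" in YAML: its name, and indented under it one key for each argument. send_rows: Moves the arm, as the interface text tells. Its arguments: {"type":"object","properties":{"targets":{"type":"array","items":{"type":"array","items":{"type":"number"}}}},"required":["targets"]}

```bash
mkdir -p pics
cat > h.py <<'E'
import numpy as np, cv2
from bench import r
def shot(n,f):
    d=r.get_image(n); cv2.imwrite('pics/'+f,d['image'][:,:,::-1]); return d
def ray(d,u,v):
    K=np.array(d['intrinsics']);R=np.array(d['R']);t=np.array(d['t'])
    return -R.T@t, R.T@np.linalg.solve(K,[u,v,1.])
def onz(d,u,v,z):
    c,w=ray(d,u,v); return c+w*(z-c[2])/w[2]
def proj(d,X):
    p=np.array(d['intrinsics'])@(np.array(d['R'])@np.array(X)+np.array(d['t'])); return p[:2]/p[2]
E
python3 - <<'E'
from h import *
import pickle
np.set_printoptions(precision=4,suppress=True)
s=r.observe(); print(s)
D={n:shot(n,n+'0.png') for n in('side','top')}
pickle.dump(D,open('d0.pkl','wb'))
for n in D: print(n,D[n]['intrinsics'],ray(D[n],320,240))
E
```

```text
{'time_s': 0.0, 'qpos': array([-1.2635,  0.2074,  1.5429, -0.    ,  1.3935, -0.1505]), 'qd': array([-0.0005,  0.0012, -0.0003,  0.0004,  0.0005,  0.0003]), 'effort': array([  0.0014, -37.0877, -28.1417,   0.0701,   0.0361,  -0.0002]), 'tool_pos': array([ 0.2539, -0.515 ,  0.2043]), 'ee_rot': array([ 0.8491, -0.5282, -0.0009, -0.0007]), 'ft_force': array([-0.1669,  0.3923,  0.4713]), 'ft_torque': array([-0.0076, -0.019 ,  0.0257]), 'width': 0.09392468147178497}
side [[527.9032   0.     320.7307]
 [  0.     527.9032 241.4498]
 [  0.       0.       1.    ]] (array([-0.3926,  1.0338,  0.9172]), array([ 0.5715, -0.6451, -0.5072]))
top [[535.0754   0.     309.6716]
 [  0.     535.0754 237.4058]
 [  0.       0.       1.    ]] (array([0.3113, 0.0201, 1.3037]), array([ 0.1522, -0.0228, -0.9883]))
```

View pics/top0.png

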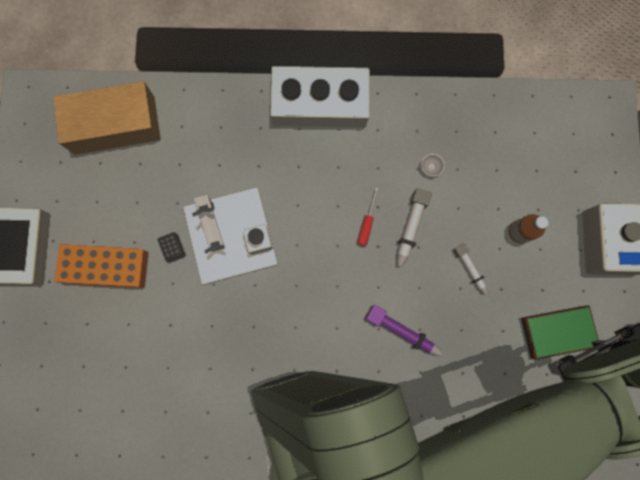

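View pics/side0.png

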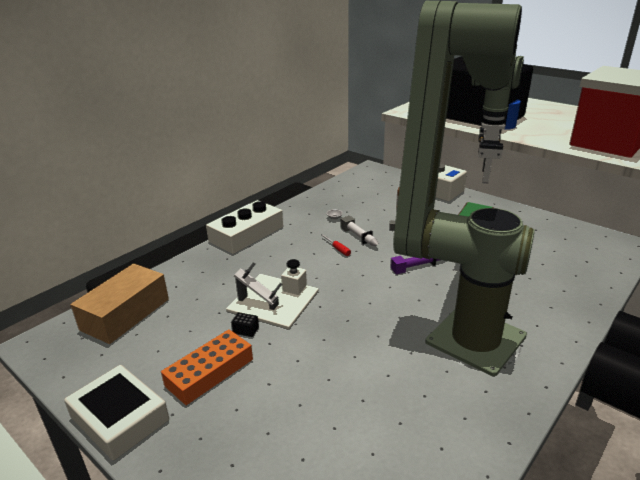

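Candidates in the top view are the large grey handpiece (412,225), a small grey one (470,268) and a purple one (400,330). By the description I choose (412,225). The dock is at (230,235), with its uphill end towards the top of the image. Next I check this in a close crop and measure.

Run:
```python
from h import *
import pickle
D=pickle.load(open('d0.pkl','rb'))
im=D['top']['image'][:,:,::-1]
a=cv2.resize(im[180:290,175:285],(400,400),interpolation=cv2.INTER_CUBIC)
b=cv2.resize(im[180:290,365:475],(400,400),interpolation=cv2.INTER_CUBIC)
cv2.imwrite('pics/c1.png',np.hstack([a,b]))
```

```text
(no output)
```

View pics/c1.png

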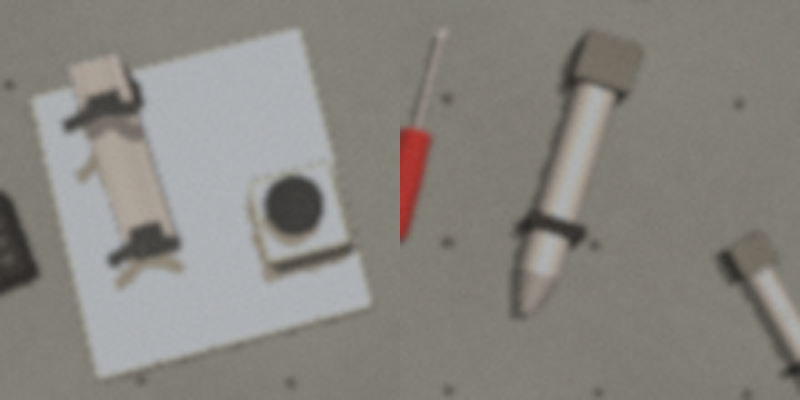

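The crop shows the large grey handpiece with its black collar at crop pixel (555,228), tail at (612,45) and nose tip at (522,312). The dock has its plunger head at (294,206), lower fork at (147,240) and upper fork at (105,105). Now the metric positions.

Run:
```python
from h import *
import pickle
np.set_printoptions(precision=4,suppress=True)
D=pickle.load(open('d0.pkl','rb')); T=D['top'];S=D['side']
f=lambda x,y,ox:(ox+x/3.636-0.36,180+y/3.636-0.36)
# handpiece by hand points
for n,p,z in(('nose',(122,312),.02),('collar',(155,228),.03),('tail end top',(214,36),.04),('tail end bottom(near)',(206,90),.04)):
    print(n,onz(T,*f(*p,365),z))
# plate
P=[onz(T,*f(*p,175),.012)[:2] for p in((32,97),(300,28),(372,302),(98,378))]
print('plate',np.array(P),[np.linalg.norm(P[i]-P[i-3]) for i in range(4)])
ang=lambda a,b:np.degrees(np.arctan2(*(b-a)[::-1]))
print('yaw',ang(P[3],P[0]),ang(P[2],P[1]),ang(P[1],P[0])-90,ang(P[2],P[3])-90)
# plunger blob both views
def blob(d,box):
    x0,y0,x1,y1=box; g=d['image'][y0:y1,x0:x1].max(2)
    n,l,s,c=cv2.connectedComponentsWithStats((g<75).astype('u1'))
    i=1+np.argmax(s[1:,4]); return c[i]+[x0,y0],s[i]
c,s=blob(T,(240,222,275,250)); print(c,s,'plunger',onz(T,*c,.100))
c,s=blob(S,(280,255,306,272)); print(c,s,'plunger side',onz(S,*c,.098))
# handpiece blob top: bright barrel axis
g=cv2.cvtColor(T['image'],cv2.COLOR_RGB2HSV)
m=np.zeros((480,640),'u1'); m[185:268,393:433]=1
I=T['image'].astype(int); 
m2=m*(I.min(2)>138)
n,l,s,cc=cv2.connectedComponentsWithStats(m2.astype('u1')); i=1+np.argmax(s[1:,4]); ys,xs=np.where(l==i)
vx,vy,x,y=cv2.fitLine(np.c_[xs,ys].astype('f4'),cv2.DIST_L2,0,.01,.01).ravel()
print('barrel',s[i],x,y); a=onz(T,x-20*vx,y-20*vy,.028);b=onz(T,x+20*vx,y+20*vy,.028); print(a,b,ang(a[:2],b[:2]))
```

```text
nose [ 0.4501 -0.1989  0.02  ]
collar [ 0.5053 -0.2196  0.03  ]
tail end top [ 0.6342 -0.2588  0.04  ]
tail end bottom(near) [ 0.5972 -0.2528  0.04  ]
plate [[0.5884 0.3278]
 [0.6396 0.1479]
 [0.4527 0.094 ]
 [0.3991 0.2741]] [np.float64(0.18707642337652022), np.float64(0.1945183829556717), np.float64(0.1879112096137523), np.float64(0.19676854909130667)]
yaw 15.846463531193892 16.087831131955486 15.89388460550245 16.580315706858755
[255.4187 236.1188] [  9   7  14  15 160] plunger [0.5031 0.1395 0.1   ]
[292.839 264.678] [  7   4  13  13 118] plunger side [0.5008 0.1446 0.098 ]
barrel [406 204  17  36 259] 413.81082 221.4556
[ 0.51   -0.2215  0.028 ] [ 0.6049 -0.2517  0.028 ] -17.66112795986735
```

Emit:
send_rows:
  targets:
    - [0,0,0,6.3,80]
    - [0,0,0,6.3,80]
    - [0,0,0,6.3,80]
    - [0,0,0,6.3,80]
    - [0,0,0,6.3,80]
    - [0,0,0,6.3,80]
    - [0,0,0,6.1,80]
    - [-20,-11,0,0,80]
    - [-30,-16,0,0,80]
    - [-30,-16,0,0,80]

```text
time_s: 0.93
tool_pos: [0.3193, -0.452, 0.2047]
ee_rot: [-0.589, 0.808, 0.001, 0.0]
ft_force: [0.2, -0.1, -0.0]
width: 0.0801
```

Emit:
send_rows:
  targets:
    - [-30,-16,0,0,80]
    - [-30,-16,0,0,80]
    - [-30,-16,10,0,80]
    - [-30,-16,10,0,80]
    - [-30,-16,10,0,80]
    - [-30,-16,10,0,80]
    - [-30,-16,10,0,80]
    - [-30,-16,10,0,80]
    - [-30,-16,10,0,80]
    - [-10,-5,10,0,80]

```text
time_s: 1.77
tool_pos: [0.5487, -0.2275, 0.1245]
ee_rot: [-0.592, 0.806, 0.0, 0.001]
ft_force: [-0.4, -0.5, 0.1]
width: 0.0804
```

```bash
cat >> h.py <<'E'
from scipy.spatial.transform import Rotation as Ro
def delta(X,yaw=None):
    s=r.observe(); M=Ro.from_quat(s['ee_rot']).as_matrix()
    y=np.degrees(np.arctan2(M[1,0],M[0,0]))
    print('t',round(s['time_s'],2),'tcp',np.round(s['tool_pos']*1e3,1),'yaw',round(y,2),'w',round(s['width']*1e3,1),'F',np.round(s['ft_force'],1),'q6',round(s['qpos'][5],2))
    sp=0 if yaw is None else -((yaw-y+180)%360-180)
    Y=np.radians(y if yaw is None else yaw); Mx=np.array([[np.cos(Y),np.sin(Y),0],[np.sin(Y),-np.cos(Y),0],[0,0,-1]])
    print('spin',round(sp,2),'then shift',np.round(Mx.T@(np.array(X)-s['tool_pos'])*1e3,1))
E
python3 - <<'E'
from h import *
import pickle
delta([.546,-.230,.006],-107.7)
D={n:shot(n,n+'1.png') for n in('side','top')}; pickle.dump(D,open('d1.pkl','wb'))
a=cv2.resize(D['top']['image'][150:300,340:490,::-1],(400,400),interpolation=cv2.INTER_CUBIC)
b=cv2.resize(D['side']['image'][170:290,310:430,::-1],(400,400),interpolation=cv2.INTER_CUBIC)
cv2.imwrite('pics/c2.png',np.hstack([a,b]))
E
```

```text
t 1.77 tcp [ 548.7 -227.5  124.5] yaw -107.46 w 80.4 F [-0.4 -0.5  0.1] q6 1.34
spin 0.24 then shift [  3.2   1.8 118.5]
```

View pics/c2.png

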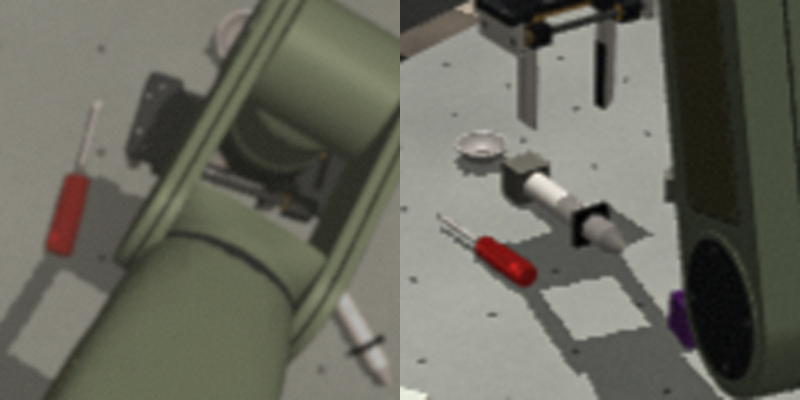

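Side view: the open fingers hang over the barrel, collar at crop (592,222), with nothing under the jaws but the handpiece. Descending.

Emit:
send_rows:
  targets:
    - [3,2,10,0.2,80]
    - [0,0,20,0,80]
    - [0,0,20,0,80]
    - [0,0,20,0,80]
    - [0,0,20,0,80]
    - [0,0,14,0,80]
    - [0,0,9,0,80]
    - [0,0,4,0,80]
    - [0,0,1,0,80]
    - [0,0,0,0,80]

```text
time_s: 2.7
tool_pos: [0.5436, -0.2344, 0.008]
ee_rot: [-0.588, 0.809, -0.001, 0.0]
ft_force: [-0.3, 0.1, 0.0]
width: 0.0799
```

Emit:
send_rows:
  targets:
    - [0,0,0,0,40]
    - [0,0,0,0,40]
    - [0,0,0,0,30]
    - [0,0,0,0,30]
    - [0,0,0,0,20]
    - [0,0,0,0,20]
    - [0,0,0,0,20]
    - [0,0,0,0,20]
    - [0,0,0,0,20]
    - [0,0,0,0,20]

```text
time_s: 3.53
tool_pos: [0.5436, -0.2327, 0.0075]
ee_rot: [-0.589, 0.808, 0.0, 0.0]
ft_force: [0.6, 2.2, 0.6]
width: 0.0276
```

Emit:
send_rows:
  targets:
    - [0,0,-3,0,20]
    - [0,0,-10,0,20]
    - [0,0,-20,0,20]
    - [0,0,-25,0,20]
    - [0,0,-25,0,20]
    - [0,0,-25,0,20]
    - [0,0,-25,0,20]
    - [0,0,-25,0,20]
    - [0,0,-12,0,20]
    - [0,0,-3,0,20]

```text
time_s: 4.37
tool_pos: [0.5451, -0.2347, 0.1841]
ee_rot: [-0.589, 0.808, -0.003, 0.001]
ft_force: [0.2, -0.4, -3.9]
width: 0.0272
```

Emit:
send_rows:
  targets:
    - [0,0,0,-3,20]
    - [0,0,0,-5,20]
    - [0,0,0,-5,20]
    - [0,0,0,-5,20]
    - [0,0,0,-5,20]
    - [0,0,0,-5,20]
    - [0,0,0,-4,20]
    - [0,0,0,-1.7,20]
    - [-10,-2,0,0,20]
    - [-20,-4,0,0,20]

```text
time_s: 5.2
tool_pos: [0.5401, -0.2036, 0.1787]
ee_rot: [0.797, -0.605, -0.001, 0.001]
ft_force: [1.1, 0.9, -2.8]
width: 0.0268
```

Emit:
send_rows:
  targets:
    - [-30,-7,0,0,20]
    - [-30,-7,0,0,20]
    - [-30,-7,0,0,20]
    - [-30,-7,0,0,20]
    - [-30,-7,0,0,20]
    - [-30,-7,0,0,20]
    - [-30,-7,0,0,20]
    - [-30,-7,0,0,20]
    - [-30,-7,0,0,20]
    - [-30,-7,0,0,20]

```text
time_s: 6.03
tool_pos: [0.5248, 0.1068, 0.1791]
ee_rot: [0.797, -0.603, -0.001, 0.001]
ft_force: [-0.4, 0.2, -2.9]
width: 0.0274
```

Emit:
send_rows:
  targets:
    - [-30,-6,0,0,20]
    - [-30,-6,0,0,20]
    - [-30,-6,0,0,20]
    - [-25,-4,0,0,20]
    - [-15,-3,0,0,20]
    - [-8,-1,0,0,20]
    - [-2,0,0,0,20]
    - [0,0,0,0,20]
    - [0,0,0,0,20]
    - [0,0,0,0,20]

```text
time_s: 6.87
tool_pos: [0.5135, 0.2455, 0.1803]
ee_rot: [0.797, -0.604, 0.0, 0.0]
ft_force: [-0.6, 0.5, -4.1]
width: 0.0272
```

Run:
```python
from h import *
import pickle
delta([.512,.2488,.1575],-74)
D={n:shot(n,n+'2.png') for n in('side','top')}; pickle.dump(D,open('d2.pkl','wb'))
a=cv2.resize(D['top']['image'][160:300,160:300,::-1],(400,400),interpolation=cv2.INTER_CUBIC)
b=cv2.resize(D['side']['image'][200:340,210:350,::-1],(400,400),interpolation=cv2.INTER_CUBIC)
cv2.imwrite('pics/c3.png',np.hstack([a,b]))
```

```text
t 6.87 tcp [513.5 245.5 180.3] yaw -74.27 w 27.2 F [-0.6  0.5 -4.1] q6 1.59
spin -0.27 then shift [-3.6  0.6 22.8]
```

View pics/c3.png

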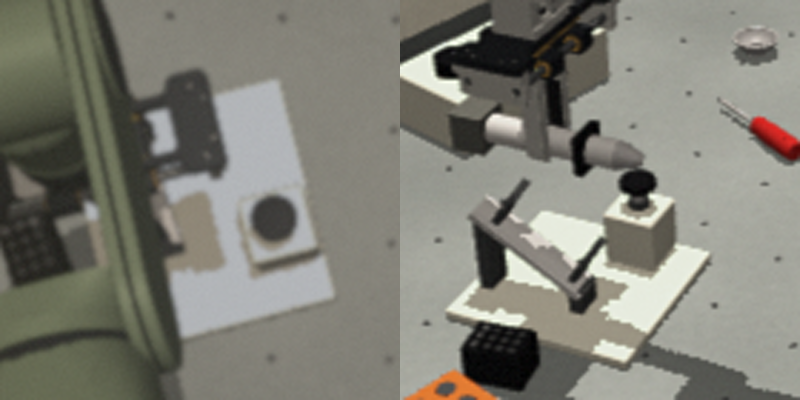

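The handpiece is held level over the cradle, nose downhill. I'll check the dock estimate by projecting fork-tip points, and the collar pixel against the grip.

Run:
```python
from h import *
import pickle
np.set_printoptions(precision=4,suppress=True)
D=pickle.load(open('d0.pkl','rb'));D2=pickle.load(open('d2.pkl','rb'))
o=np.array([.4745,.2381,.085]);c,s=np.cos(np.radians(16)),np.sin(np.radians(16))
ex=np.array([c*.866,s*.866,.5]);ey=np.array([-s,c,0]);ez=np.cross(ex,ey)
out=[]
for n,(x0,y0,w) in(('top',(180,180,110)),('side',(225,250,90))):
    a=cv2.resize(D[n]['image'][y0:y0+w,x0:x0+w,::-1],(400,400),interpolation=cv2.INTER_CUBIC);k=400/w
    for x in(-8,0,85,93):
        for y in(-24,24):
            p=proj(D[n],o+(x*ex+y*ey)*1e-3); q=((p-[x0,y0]+.5)*k).astype(int); cv2.circle(a,tuple(map(int,q)),2,(0,0,255) if x in(-8,85) else (0,200,0),-1)
    out.append(a)
cv2.imwrite('pics/c4.png',np.hstack(out))
S=D2['side']; X=onz(S,274.7-.3,250.7-.3,.1925); print('collar',X,'along from tcp mm',(X-[.5135,.2455,0])@np.array([c,s,0])*1e3,'lat',(X-[.5135,.2455,0])@ey*1e3)
```

```text
collar [0.4828 0.2275 0.1925] along from tcp mm -34.49315870308577 lat -8.800411985020427
```

View pics/c4.png

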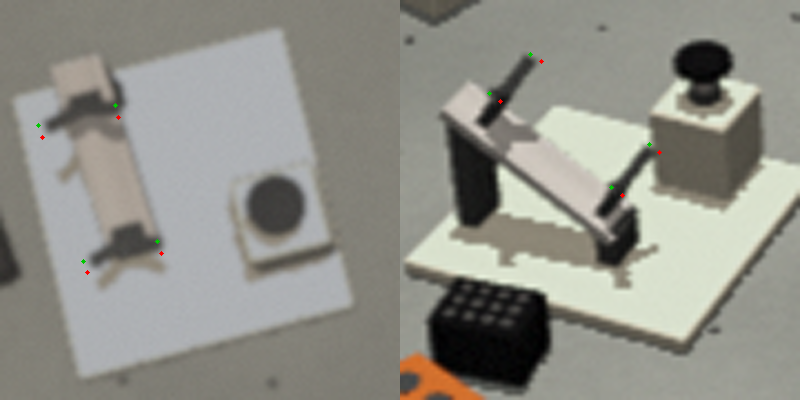

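Run:
```python
from h import *
import pickle
np.set_printoptions(precision=4,suppress=True)
D=pickle.load(open('d0.pkl','rb'))
o=np.array([.4745,.2381,0]);c,s=np.cos(np.radians(16)),np.sin(np.radians(16))
Rw=np.array([[c,s,0],[-s,c,0],[0,0,1]])
T=D['top']
for n,(x0,y0,x1,y1),z in(('up',(190,190,222,220),.129),('low',(200,232,232,255),.083)):
    g=T['image'][y0:y1,x0:x1].max(2); g=cv2.resize(g,None,fx=4,fy=4,interpolation=cv2.INTER_CUBIC)
    N,l,st,cc=cv2.connectedComponentsWithStats((g<100).astype('u1')); i=1+np.argmax(st[1:,4]); ys,xs=np.where(l==i)
    P=np.array([Rw@(onz(T,x0+(x+.5)/4-.5,y0+(y+.5)/4-.5,z)-o) for x,y in zip(xs,ys)])*1e3
    a,b=P[P[:,1].argmin()],P[P[:,1].argmax()]; print(n,st[i],'tips dock mm',a,b,'mid',(a+b)/2,'xrange',P[:,0].min(),P[:,0].max())
a=cv2.resize(T['image'][188:258,188:258,::-1],(400,400),interpolation=cv2.INTER_CUBIC)
b=cv2.resize(D['side']['image'][255:315,230:290,::-1],(400,400),interpolation=cv2.INTER_CUBIC)
cv2.imwrite('pics/c5.png',np.hstack([a,b]))
```

```text
up [  12   47   84   55 1703] tips dock mm [ 89.1271 -29.5535 129.    ] [ 79.7058  19.1755 129.    ] mid [ 84.4165  -5.189  129.    ] xrange 76.37097210923969 97.83299417813184
low [  22   39   74   44 1641] tips dock mm [  0.4132 -24.9902  83.    ] [-1.6966 18.612  83.    ] mid [-0.6417 -3.1891 83.    ] xrange -4.893658767974906 14.953935656247515
```

View pics/c5.png

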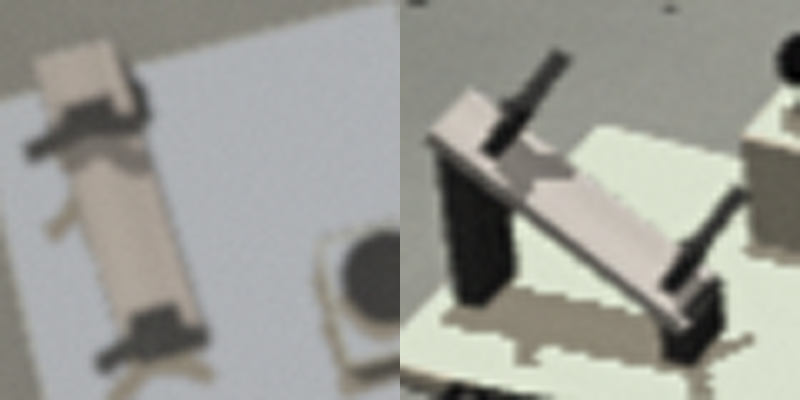

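Fork tips put the cradle about 3 mm to -y of my estimate, which is where the TCP already is. Lowering to just above the upper fork, then easing into contact.

Emit:
send_rows:
  targets:
    - [0,0,4,-0.3,20]
    - [0,0,8,0,20]
    - [0,0,10,0,20]
    - [0,0,10,0,20]
    - [0,0,8,0,20]
    - [0,0,6,0,20]
    - [0,0,4,0,20]
    - [0,0,2,0,20]
    - [0,0,0,0,20]
    - [0,0,0,0,20]

```text
time_s: 7.8
tool_pos: [0.5137, 0.2468, 0.1287]
ee_rot: [0.799, -0.601, 0.0, -0.0]
ft_force: [-0.6, 0.7, -3.3]
width: 0.0273
```

Emit:
send_rows:
  targets:
    - [0,0,1,0,20]
    - [0,0,1,0,20]
    - [0,0,1,0,20]
    - [0,0,1,0,20]
    - [0,0,1,0,20]
    - [0,0,1,0,20]
    - [0,0,1,0,20]
    - [0,0,1,0,20]
    - [0,0,0,0,20]
    - [0,0,0,0,20]

```text
time_s: 8.63
tool_pos: [0.5136, 0.2469, 0.1207]
ee_rot: [0.799, -0.601, -0.0, -0.0]
ft_force: [-0.8, 1.3, -1.8]
width: 0.0271
```

Emit:
send_rows:
  targets:
    - [0,0,1,0,20]
    - [0,0,1,0,20]
    - [0,0,1,0,20]
    - [0,0,1,0,20]
    - [0,0,1,0,20]
    - [0,0,0,0,20]
    - [0,0,0,0,20]
    - [0,0,0,0,20]
    - [0,0,0,0,20]
    - [0,0,0,0,20]

```text
time_s: 9.47
tool_pos: [0.5134, 0.247, 0.1155]
ee_rot: [0.799, -0.601, -0.0, -0.0]
ft_force: [-3.2, 3.5, 2.5]
width: 0.0272
```

Emit:
send_rows:
  targets:
    - [-1,0,1,0,20]
    - [0,0,1,0,20]
    - [0,-0.2,1,0,20]
    - [0,-0.2,1,0,20]
    - [0,-0.2,1,0,20]
    - [0,-0.2,1,0,20]
    - [0,-0.3,1,0,20]
    - [0,-0.3,1,0,20]
    - [0,0,0,0,20]
    - [0,0,0,0,20]

```text
time_s: 10.3
tool_pos: [0.5139, 0.2479, 0.107]
ee_rot: [0.799, -0.601, -0.0, 0.001]
ft_force: [-4.8, 2.1, 1.4]
width: 0.0273
```

Run:
```python
from h import *
import pickle
delta([.512,.2488,.1],-74)
D={n:shot(n,n+'3.png') for n in('side',)}; pickle.dump(D,open('d3.pkl','wb'))
b=cv2.resize(D['side']['image'][220:320,210:330,::-1],(720,600),interpolation=cv2.INTER_CUBIC)
cv2.imwrite('pics/c6.png',b)
```

```text
t 10.3 tcp [513.9 247.9 107. ] yaw -73.87 w 27.3 F [-4.8  2.1  1.4] q6 1.59
spin 0.13 then shift [-1.4  1.6  7. ]
```

View pics/c6.png

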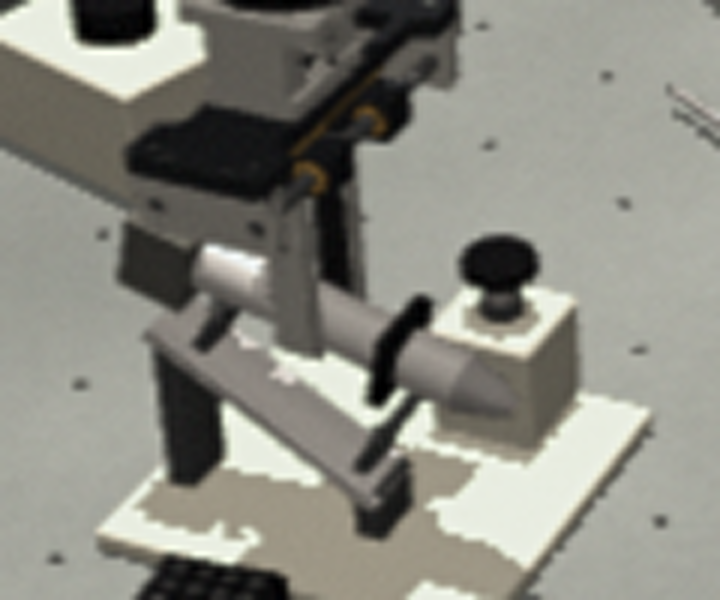

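Side view: the handpiece is pivoting in the jaws about the upper fork. Collar at (395,350) is above the lower fork at (390,430), with the tail block clear of the upper fork. I'll ease it uphill for collar clearance and continue down.

Emit:
send_rows:
  targets:
    - [0,-1,0,0,20]
    - [0,-1,0,0,20]
    - [0,-1,0,0,20]
    - [0,-0.5,1,0,20]
    - [0,-0.5,1,0,20]
    - [0,-0.5,1,0,20]
    - [0,-0.5,1,0,20]
    - [0,-0.5,1,0,20]
    - [0,0,0,0,20]
    - [0,0,0,0,20]

```text
time_s: 11.18
tool_pos: [0.5179, 0.2493, 0.1015]
ee_rot: [0.799, -0.601, -0.001, 0.002]
ft_force: [-6.8, 1.6, 1.5]
width: 0.0276
```

Emit:
send_rows:
  targets:
    - [0,-0.5,1,0,20]
    - [0,-0.5,1,0,20]
    - [0,0,0,0,20]
    - [0,0,0,0,20]
    - [0,0,0,0,20]
    - [0,0,0,0,20]
    - [0,0,0,0,20]
    - [0,0,0,0,20]
    - [0,0,0,0,20]
    - [0,0,0,0,20]

```text
time_s: 12.02
tool_pos: [0.519, 0.2497, 0.0996]
ee_rot: [0.799, -0.601, -0.001, 0.001]
ft_force: [-5.8, 1.8, 1.2]
width: 0.0275
```

Run:
```python
from h import *
import pickle
delta([.512,.2488,.1],-74)
D={n:shot(n,n+'4.png') for n in('side',)}; pickle.dump(D,open('d4.pkl','wb'))
b=cv2.resize(D['side']['image'][245:315,220:304,::-1],(720,600),interpolation=cv2.INTER_CUBIC)
cv2.imwrite('pics/c7.png',b)
```

```text
t 12.02 tcp [519.  249.7  99.6] yaw -73.86 w 27.5 F [-5.8  1.8  1.2] q6 1.59
spin 0.14 then shift [-1.   7.  -0.4]
```

View pics/c7.png

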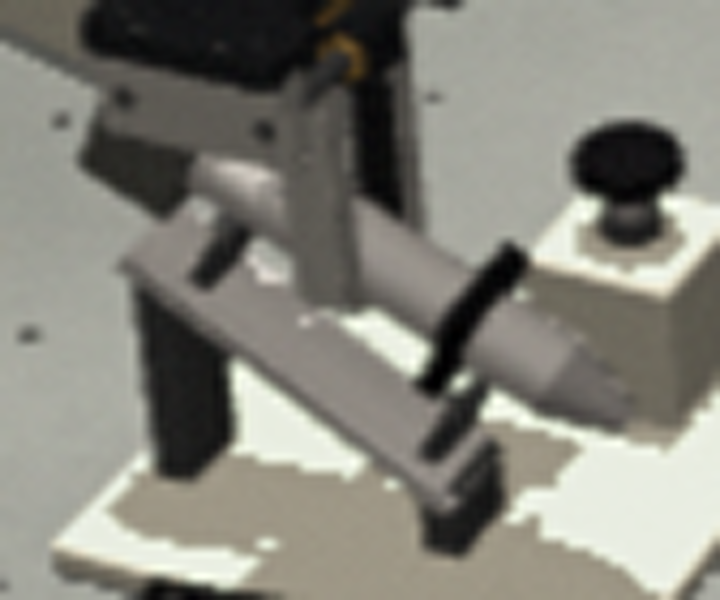

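Side view: barrel at about 25–27° and the collar (470,320) just uphill of the lower fork (455,415). A few mm more.

Emit:
send_rows:
  targets:
    - [0,-0.5,1,0,20]
    - [0,-0.5,1,0,20]
    - [0,0,0,0,20]
    - [0,0,0,0,20]
    - [0,0,0,0,20]
    - [0,0,0,0,20]
    - [0,0,0,0,20]
    - [0,0,0,0,20]
    - [0,0,0,0,20]
    - [0,0,0,0,20]

```text
time_s: 12.9
tool_pos: [0.5201, 0.2501, 0.0977]
ee_rot: [0.799, -0.601, -0.001, 0.001]
ft_force: [-5.6, 2.0, 1.6]
width: 0.0273
```

Emit:
send_rows:
  targets:
    - [0,-0.5,1,0,20]
    - [0,-0.3,1,0,20]
    - [0,0,0,0,20]
    - [0,0,0,0,20]
    - [0,0,0,0,20]
    - [0,0,0,0,20]
    - [0,0,0,0,20]
    - [0,0,0,0,20]
    - [0,0,0,0,20]
    - [0,0,0,0,20]

```text
time_s: 13.73
tool_pos: [0.5207, 0.2505, 0.0965]
ee_rot: [0.799, -0.601, -0.001, 0.001]
ft_force: [-8.3, 2.1, 5.9]
width: 0.0273
```

Emit:
send_rows:
  targets:
    - [0,0.9,0.4,0,20]
    - [0,0.9,0.5,0,20]
    - [0,0.9,0.5,0,20]
    - [0,0,0,0,20]
    - [0,0,0,0,20]
    - [0,0,0,0,20]
    - [0,0,0,0,20]
    - [0,0,0,0,20]
    - [0,0,0,0,20]
    - [0,0,0,0,20]

```text
time_s: 14.57
tool_pos: [0.5208, 0.2505, 0.0965]
ee_rot: [0.799, -0.601, 0.0, -0.001]
ft_force: [-5.1, 2.9, 7.3]
width: 0.0274
```

Emit:
send_rows:
  targets:
    - [0,0.9,0.5,0,20]
    - [0,0.9,0.5,0,20]
    - [0,0,0,0,20]
    - [0,0,0,0,20]
    - [0,0,0,0,20]
    - [0,0,0,0,20]
    - [0,0,0,0,20]
    - [0,0,0,0,20]
    - [0,0,0,0,20]
    - [0,0,0,0,20]

```text
time_s: 15.4
tool_pos: [0.5208, 0.2505, 0.0965]
ee_rot: [0.799, -0.601, 0.001, -0.003]
ft_force: [-2.3, 3.9, 6.3]
width: 0.0271
```

Run:
```python
from h import *
import pickle
delta([.512,.2488,.1],-74)
D={n:shot(n,n+'5.png') for n in('side',)}; pickle.dump(D,open('d5.pkl','wb'))
b=cv2.resize(D['side']['image'][245:315,220:304,::-1],(720,600),interpolation=cv2.INTER_CUBIC)
cv2.imwrite('pics/c8.png',b)
```

```text
t 15.4 tcp [520.8 250.5  96.5] yaw -73.88 w 27.1 F [-2.3  3.9  6.3] q6 1.59
spin 0.12 then shift [-0.8  8.9 -3.5]
```

View pics/c8.png

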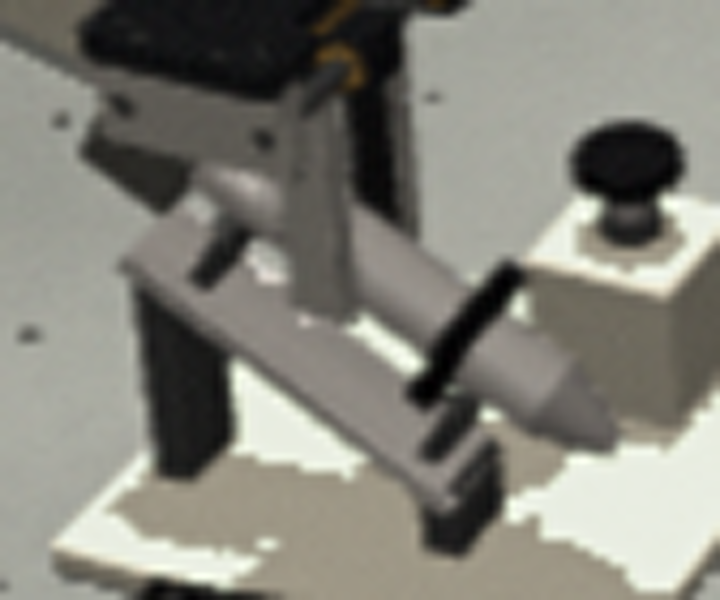

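Emit:
send_rows:
  targets:
    - [0,2.6,1.5,0,20]
    - [0,0,0,0,20]
    - [0,0,0,0,20]
    - [0,0,0,0,20]
    - [0,0,0,0,20]
    - [0,0,0,0,20]
    - [0,0,0,0,20]
    - [0,0,0,0,20]
    - [0,0,0,0,20]
    - [0,0,0,0,20]

```text
time_s: 16.28
tool_pos: [0.5197, 0.2503, 0.0957]
ee_rot: [0.799, -0.601, 0.002, -0.005]
ft_force: [-1.2, 3.7, 5.9]
width: 0.0271
```

Run:
```python
from h import *
np.set_printoptions(precision=4,suppress=True)
print({k:v for k,v in r.observe().items()})
```

```text
{'time_s': 16.2833, 'qpos': array([0.298 , 0.3152, 1.6474, 0.0016, 1.1689, 1.5872]), 'qd': array([-0.0003, -0.0012, -0.0004, -0.    ,  0.0008, -0.0018]), 'effort': array([ -2.7261, -34.7137, -21.9978,  -1.4132,   0.2029,   0.0173]), 'tool_pos': array([0.5197, 0.2503, 0.0957]), 'ee_rot': array([ 0.7991, -0.6011,  0.0024, -0.0045]), 'ft_force': array([-1.1655,  3.7281,  5.9218]), 'ft_torque': array([0.9712, 0.0531, 0.0226]), 'width': 0.027100981086724766}
```

Emit:
send_rows:
  targets:
    - [-1.5,0,0,0,20]
    - [0,1.7,1,0,20]
    - [0,0,0,0,20]
    - [0,1.7,1,0,20]
    - [0,0,0,0,20]
    - [0,0,0,0,20]
    - [0,0,0,0,20]
    - [0,0,0,0,20]
    - [0,0,0,0,20]
    - [0,0,0,0,20]

```text
time_s: 17.12
tool_pos: [0.5182, 0.2501, 0.0946]
ee_rot: [0.799, -0.601, 0.004, -0.005]
ft_force: [1.3, 2.1, 7.2]
width: 0.0274
```

```bash
cat > f.py <<'E'
from h import *
s=r.observe();c,k=np.cos(np.radians(16)),np.sin(np.radians(16))
ex=np.array([c*.866,k*.866,.5]);ey=np.array([-k,c,0]);ez=np.cross(ex,ey)
p=s['tool_pos']-[.4745,.2381,.0725];F=s['ft_force']
print('axis pt in cradle mm',np.round([p@ex*1e3,p@ey*1e3,p@ez*1e3],1),'F cradle',np.round([F@ex,F@ey,F@ez],1),'M',np.round(s['ft_torque'],2))
E
python3 f.py
```

```text
axis pt in cradle mm [50.3 -0.5 -3.5] F cradle [5.2 1.7 5.3] M [ 0.52 -0.49 -0.07]
```

Emit:
send_rows:
  targets:
    - [-0.5,2.2,1,0,20]
    - [0,0,0,0,20]
    - [0,2.2,1,0,20]
    - [0,0,0,0,20]
    - [0,0,0,0,20]
    - [0,0,0,0,20]
    - [0,0,0,0,20]
    - [0,0,0,0,20]
    - [0,0,0,0,20]
    - [0,0,0,0,20]

```text
time_s: 17.95
tool_pos: [0.5182, 0.2501, 0.0946]
ee_rot: [0.799, -0.601, 0.008, -0.009]
ft_force: [9.7, 3.5, 6.9]
width: 0.0275
```

```bash
python3 f.py
```

```text
axis pt in cradle mm [50.3 -0.5 -3.5] F cradle [12.3  0.6  0.8] M [ 0.66 -1.58 -0.05]
```

Emit:
send_rows:
  targets:
    - [0,2.5,1.3,0,20]
    - [0,0,0,0,20]
    - [0,2.5,1.3,0,20]
    - [0,0,0,0,20]
    - [0,0,0,0,20]
    - [0,0,0,0,20]
    - [0,0,0,0,20]
    - [0,0,0,0,20]
    - [0,0,0,0,20]
    - [0,0,0,0,20]

```text
time_s: 18.78
tool_pos: [0.5182, 0.25, 0.0947]
ee_rot: [0.799, -0.602, 0.011, -0.014]
ft_force: [14.2, 4.8, 9.2]
width: 0.0275
```

```bash
python3 f.py
```

```text
axis pt in cradle mm [50.3 -0.6 -3.4] F cradle [17.5  0.7  0.5] M [ 0.98 -2.62 -0.13]
```

Hard stop: along-slope force went from 5 to 17 N with no motion, consistent with the collar against the fork. I'll ease off a little, open slightly and look.

Emit:
send_rows:
  targets:
    - [0,-2,-1,0,20]
    - [0,-1,-0.5,0,20]
    - [0,0,0,0,20]
    - [0,0,0,0,28]
    - [0,0,0,0,30]
    - [0,0,0,0,33]
    - [0,0,0,0,36]
    - [0,0,0,0,40]
    - [0,0,0,0,40]
    - [0,0,0,0,40]

```text
time_s: 19.62
tool_pos: [0.5052, 0.2473, 0.0868]
ee_rot: [0.799, -0.601, -0.0, 0.001]
ft_force: [-0.4, -0.5, 0.9]
width: 0.0396
```

```bash
python3 f.py
python3 - <<'E'
from h import *
import pickle
delta([.512,.2488,.1],-74)
D={n:shot(n,n+'6.png') for n in('side',)}; pickle.dump(D,open('d6.pkl','wb'))
b=cv2.resize(D['side']['image'][245:315,220:304,::-1],(720,600),interpolation=cv2.INTER_CUBIC)
cv2.imwrite('pics/c9.png',b)
E
```

```text
axis pt in cradle mm [34.9  0.4 -3.6] F cradle [ 0.  -0.4  1. ] M [ 0.03  0.02 -0.02]
t 19.62 tcp [505.2 247.3  86.8] yaw -73.87 w 39.6 F [-0.4 -0.5  0.9] q6 1.59
spin 0.13 then shift [  0.4  -7.  -13.2]
```

View pics/c9.png

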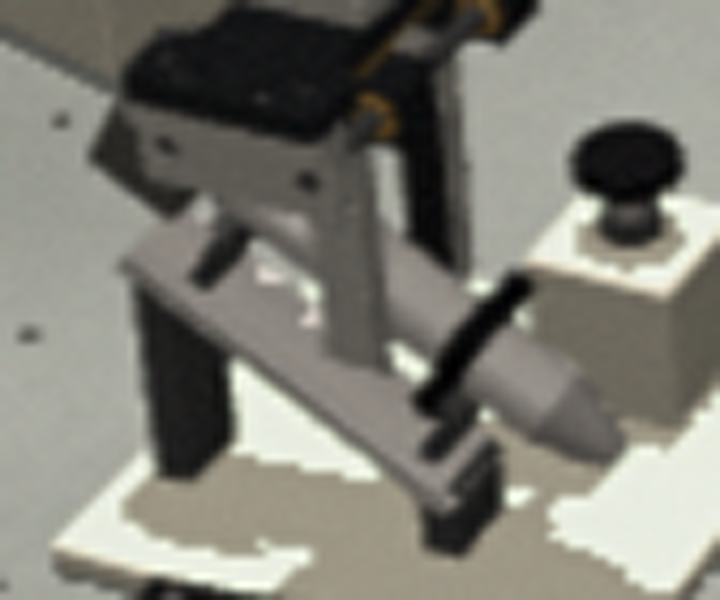

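The fingers sprang downhill once free; the handpiece stayed. Collar is at (480,340) and the lower fork at (450,425). I'll compare predicted seated points with this picture numerically.

Run:
```python
from h import *
import pickle
D=pickle.load(open('d6.pkl','rb'))['side']
c,k=np.cos(np.radians(16)),np.sin(np.radians(16))
ex=np.array([c*.866,k*.866,.5]);ey=np.array([-k,c,0]);ez=np.cross(ex,ey)
for dy in(0,-.003):
  o=np.array([.4745,.2381,.085])+dy*ey
  q=lambda x,y,z:np.round((proj(D,o+(x*ex+y*ey+z*ez)*1e-3)-[220,245]+.5)*8.571)
  print(dy,'tip',q(-55,0,0),'collar nose face +y-z',q(0,20,-20),'+y+z',q(0,20,20),'-y+z',q(0,-20,20),'tail face +y-z',q(140,20,-20),'+y+z',q(140,20,20),'fork far tip',q(0,-24,0),'near',q(0,24,0),'1mm ex',q(100,0,0)-q(0,0,0), 'ez',q(0,0,100)-q(0,0,0))
```

```text
0 tip [626. 468.] collar nose face +y-z [433. 434.] +y+z [482. 359.] -y+z [543. 291.] tail face +y-z [ 85. 167.] +y+z [126.  87.] fork far tip [524. 322.] near [451. 404.] 1mm ex [-249. -190.] ez [ 127. -196.]
-0.003 tip [631. 462.] collar nose face +y-z [438. 429.] +y+z [486. 353.] -y+z [547. 286.] tail face +y-z [ 90. 162.] +y+z [132.  83.] fork far tip [529. 317.] near [456. 398.] 1mm ex [-249. -190.] ez [ 126. -196.]
```

Emit:
send_rows:
  targets:
    - [0,0,0,0,60]
    - [0,0,0,0,60]
    - [0,0,0,0,60]
    - [0,0,-10,0,60]
    - [0,0,-20,0,60]
    - [0,0,-30,0,60]
    - [0,0,-30,0,60]
    - [0,0,-30,0,60]
    - [0,0,-10,0,60]
    - [0,0,0,0,60]

```text
time_s: 20.5
tool_pos: [0.5082, 0.2484, 0.222]
ee_rot: [0.799, -0.601, 0.003, -0.004]
ft_force: [0.2, -0.0, 0.1]
width: 0.0599
```

Emit:
send_rows:
  targets:
    - [10,3,0,0,0]
    - [28,8,0,0,0]
    - [28,9,0,0,0]
    - [28,9,0,0,0]
    - [28,9,0,0,0]
    - [28,9,0,0,0]
    - [28,9,0,0,0]
    - [28,9,0,0,0]
    - [28,9,0,0,0]
    - [20,5,0,0,0]

```text
time_s: 21.33
tool_pos: [0.4976, -0.0209, 0.2142]
ee_rot: [0.799, -0.602, -0.003, 0.002]
ft_force: [1.6, 0.4, 0.6]
width: 0.0008
```

Run:
```python
from h import *
import pickle
delta([.5025,.1405,.115],-74)
D={n:shot(n,n+'7.png') for n in('side','top')}; pickle.dump(D,open('d7.pkl','wb'))
a=cv2.resize(D['top']['image'][185:265,180:260,::-1],(400,400),interpolation=cv2.INTER_CUBIC)
b=cv2.resize(D['side']['image'][250:310,227:287,::-1],(400,400),interpolation=cv2.INTER_CUBIC)
cv2.imwrite('pics/c10.png',np.hstack([a,b]))
```

```text
t 21.33 tcp [497.6 -20.9 214.2] yaw -73.97 w 0.8 F [1.6 0.4 0.6] q6 1.08
spin 0.03 then shift [-153.8  -49.2   99.2]
```

View pics/c10.png

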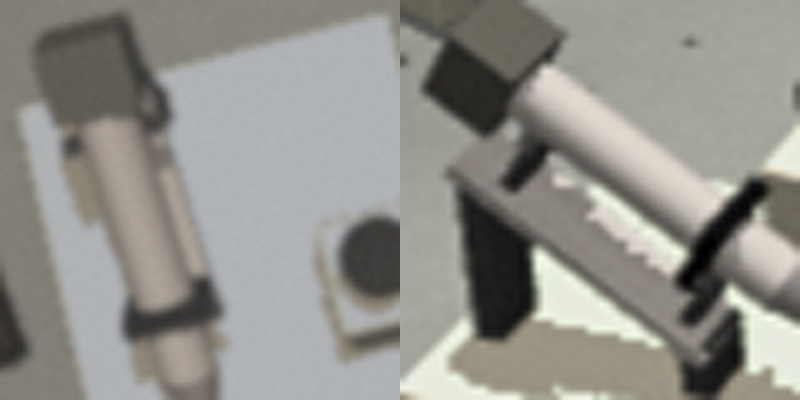

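Both views show the handpiece resting in both forks by itself, with the collar (top crop (172,315)) at the lower fork. I'll measure the collar edge and cone tip numerically.

Run:
```python
from h import *
import pickle
D=pickle.load(open('d7.pkl','rb'));D0=pickle.load(open('d0.pkl','rb'))
c,k=np.cos(np.radians(16)),np.sin(np.radians(16))
T=D['top'];d=lambda x,y,z:np.array([.4745+c*x-k*y,.2381+k*x+c*y,z])
def prof(I,y,xs,z):
    p=np.array([proj(T,d(x/1e3,y/1e3,z)) for x in xs],'f4'); g=I.max(2).astype('f4')
    return cv2.remap(g,p[:,0].reshape(1,-1),p[:,1].reshape(1,-1),cv2.INTER_LINEAR)[0].astype(int)
xs=range(-26,34,3); print('x',list(xs))
for y in(-22,-19,-4,10,13): print('collar',y,prof(T['image'],y,xs,.1023),'  fork before z.083',prof(D0['top']['image'],y,xs,.083))
# tail end face top edge expected dock x: 140*.866-10=111.2, z=.085+70+17=.1723
xs=range(80,130,3); print(list(xs)); 
for y in(-10,0): print('tail',y,prof(T['image'],y,xs,.1723))
# nose tip: expected -47.6, z .0575
xs=range(-65,-25,3); print(list(xs)); 
for y in(-6,-4,-2,0): print('tip',y,prof(T['image'],y,xs,.0575))
```

```text
x [-26, -23, -20, -17, -14, -11, -8, -5, -2, 1, 4, 7, 10, 13, 16, 19, 22, 25, 28, 31]
collar -22 [159 150 137 136 138 130  96  66  56  57  55  53  67 117 160 169 167 167
 166 166]   fork before z.083 [180 176 161 148 147 155 150 116  81  75 107 142 157 159 160 160 158 157
 157 155]
collar -19 [136 132 127 124 120 110  81  59  54  54  59  68  81 112 146 156 158 158
 162 162]   fork before z.083 [180 177 165 149 142 145 143 110  77  71  91 126 146 150 161 169 170 168
 168 168]
collar -4 [171 170 170 170 170 153 102  62  55  83 139 166 172 169 170 169 169 170
 168 168]   fork before z.083 [179 178 179 179 172 152 134 105  76  72  74  71  69  76 121 161 171 174
 172 172]
collar 10 [148 139 138 138 137 126  94  62  53  54  67  88 102 125 137 136 136 139
 137 134]   fork before z.083 [180 178 169 151 141 142 150 142 101  77  92 132 160 167 161 162 166 160
 162 163]
collar 13 [151 143 143 143 143 131  96  64  57  62  73  96 127 152 161 159 158 162
 157 151]   fork before z.083 [179 176 162 148 142 147 151 132  91  76 108 156 175 179 175 175 175 174
 173 172]
[80, 83, 86, 89, 92, 95, 98, 101, 104, 107, 110, 113, 116, 119, 122, 125, 128]
tail -10 [ 99  95  94  96  95  97  95  96  95  96  95  87  77  84 111 128 131]
tail 0 [ 98  95  95  95  96  95  94  95  95  95  95  87  76  84 110 128 131]
[-65, -62, -59, -56, -53, -50, -47, -44, -41, -38, -35, -32, -29, -26]
tip -6 [176 181 176 167 157 146 127 115 112 113 114 117 123 139]
tip -4 [175 181 175 156 148 140 123 113 114 118 120 122 128 147]
tip -2 [177 182 175 155 145 137 124 116 118 121 123 124 129 150]
tip 0 [177 180 176 159 143 137 127 117 119 120 122 124 129 151]
```

The collar edge, read relative to the fork in the same camera, matches the seated position to about 1.5 mm, and the tail edge agrees. Now the plunger.

Emit:
send_rows:
  targets:
    - [-10,-3,0,0,0]
    - [-25,-8,0,0,0]
    - [-30,-10,0,0,0]
    - [-30,-10,0,0,0]
    - [-30,-10,10,0,0]
    - [-19,-6,20,0,0]
    - [-9,-2,20,0,0]
    - [0,0,20,0,0]
    - [0,0,20,0,0]
    - [0,0,4,0,0]

```text
time_s: 22.27
tool_pos: [0.5, 0.1441, 0.1185]
ee_rot: [0.8, -0.6, -0.004, 0.003]
ft_force: [-0.3, -0.2, 0.2]
width: 0.0006
```

Run:
```python
from h import *
delta([.5025,.1405,.103],-74)
```

```text
t 22.27 tcp [500.  144.1 118.5] yaw -73.7 w 0.6 F [-0.3 -0.2  0.2] q6 1.4
spin 0.3 then shift [ 4.1 -1.4 15.5]
```

Emit:
send_rows:
  targets:
    - [2,-1,0,0,0]
    - [2,0,0,0,0]
    - [0,0,3,0,0]
    - [0,0,3,0,0]
    - [0,0,3,0,0]
    - [0,0,3,0,0]
    - [0,0,2,0,0]
    - [0,0,0,0,0]
    - [0,0,0,0,0]
    - [0,0,0,0,0]

```text
time_s: 23.1
tool_pos: [0.5071, 0.1386, 0.1095]
ee_rot: [0.799, -0.601, 0.0, -0.0]
ft_force: [0.8, -0.7, -0.1]
width: 0.0006
```

Emit:
send_rows:
  targets:
    - [0,0,2,0,0]
    - [0,0,2,0,0]
    - [0,0,2,0,0]
    - [0,0,2,0,0]
    - [0,0,1,0,0]
    - [0,0,0,0,0]
    - [0,0,0,0,0]
    - [0,0,0,0,0]
    - [0,0,0,0,0]
    - [0,0,0,0,0]

```text
time_s: 23.93
tool_pos: [0.507, 0.1387, 0.1006]
ee_rot: [0.799, -0.601, -0.0, -0.0]
ft_force: [-1.9, -0.5, 2.5]
width: 0.0004
```

Emit:
send_rows:
  targets:
    - [0,0,1,0,0]
    - [0,0,1,0,0]
    - [0,0,1,0,0]
    - [0,0,1,0,0]
    - [0,0,0,0,0]
    - [0,0,0,0,0]
    - [0,0,0,0,0]
    - [0,0,0,0,0]
    - [0,0,0,0,0]
    - [0,0,0,0,0]

```text
time_s: 24.77
tool_pos: [0.507, 0.1387, 0.0965]
ee_rot: [0.799, -0.601, 0.0, -0.0]
ft_force: [-1.7, 0.1, 3.3]
width: 0.0007
```

Emit:
send_rows:
  targets:
    - [0,0,1,0,0]
    - [0,0,1,0,0]
    - [0,0,1,0,0]
    - [0,0,1,0,0]
    - [0,0,1,0,0]
    - [0,0,1,0,0]
    - [0,0,0,0,0]
    - [0,0,0,0,0]
    - [0,0,0,0,0]
    - [0,0,0,0,0]

```text
time_s: 25.6
tool_pos: [0.5071, 0.1386, 0.0906]
ee_rot: [0.799, -0.601, 0.0, -0.0]
ft_force: [-2.2, 0.2, 5.5]
width: 0.0005
```

Emit:
send_rows:
  targets:
    - [0,0,1,0,0]
    - [0,0,1,0,0]
    - [0,0,1,0,0]
    - [0,0,1,0,0]
    - [0,0,0,0,0]
    - [0,0,0,0,0]
    - [0,0,0,0,0]
    - [0,0,0,0,0]
    - [0,0,0,0,0]
    - [0,0,0,0,0]

```text
time_s: 26.43
tool_pos: [0.5072, 0.1387, 0.09]
ee_rot: [0.799, -0.601, 0.0, 0.0]
ft_force: [-9.9, -0.7, 24.3]
width: 0.0005
```

At the stop: z = 0.090 and the force jumped to 24 N, against 6 N of spring. Lifting off and clearing away.

Emit:
send_rows:
  targets:
    - [0,0,-3,0,0]
    - [0,0,-4,0,0]
    - [0,0,-5,0,0]
    - [0,0,-8,0,0]
    - [0,0,-15,0,0]
    - [0,0,-25,0,0]
    - [0,0,-25,0,0]
    - [0,0,-25,0,0]
    - [0,0,-10,0,0]
    - [0,0,0,0,0]

```text
time_s: 27.27
tool_pos: [0.5092, 0.1389, 0.2093]
ee_rot: [0.799, -0.601, 0.002, -0.002]
ft_force: [0.1, -0.2, 0.1]
width: 0.0001
```

Emit:
send_rows:
  targets:
    - [10,3,0,0,0]
    - [20,6,0,0,0]
    - [28,9,0,0,0]
    - [28,9,0,0,0]
    - [28,9,0,0,0]
    - [20,5,0,0,0]
    - [10,3,0,0,0]
    - [0,0,0,0,0]
    - [0,0,0,0,0]
    - [0,0,0,0,0]

```text
time_s: 28.1
tool_pos: [0.5042, -0.011, 0.2056]
ee_rot: [0.8, -0.601, -0.001, 0.0]
ft_force: [-0.5, -0.6, 0.6]
width: 0.0001
```

Run:
```python
from h import *
import pickle
delta([.5,0,.2],-74)
D={n:shot(n,n+'8.png') for n in('side','top')}; pickle.dump(D,open('d8.pkl','wb'))
O=pickle.load(open('d7.pkl','rb'))
for n,(x0,y0,x1,y1) in(('side',(225,245,310,315)),('top',(180,180,262,268))):
    a=cv2.absdiff(D[n]['image'][y0:y1,x0:x1],O[n]['image'][y0:y1,x0:x1]).max(2)
    print(n,'max',a.max(),'n>30',(a>30).sum(),np.argwhere(a>30).mean(0) if (a>30).any() else '')
def pl(d):
    g=d['image'][255:272,280:306].max(2); m=np.argwhere(g<75); return m.mean(0)
print('plunger head',pl(D['side']),pl(pickle.load(open('d0.pkl','rb'))['side']))
a=cv2.resize(D['top']['image'][170:290,170:290,::-1],(400,400),interpolation=cv2.INTER_CUBIC)
b=cv2.resize(D['side']['image'][235:335,220:320,::-1],(400,400),interpolation=cv2.INTER_CUBIC)
cv2.imwrite('pics/c11.png',np.hstack([a,b]))
```

```text
t 28.1 tcp [504.2 -11.  205.6] yaw -73.83 w 0.1 F [-0.5 -0.6  0.6] q6 1.09
spin 0.17 then shift [-11.8   1.    5.6]
side max 95 n>30 23 [38.95652174 81.82608696]
top max 7 n>30 0 
plunger head [ 9.59482759 12.8362069 ] [ 9.6779661  12.83898305]
```

Run:
```python
from h import *
print(r.hand_in(), r.observe()['time_s'])
```

```text
the job is handed in; nothing more can be done
the job is handed in; nothing more can be done
```

The drill handpiece is lying in both forks of the charging rest, nose downhill. I then pressed the plunger to its stop and let it spring back, and handed the job in at about 28 s. No verdict came back.

**What I did:** I chose the large grey handpiece, not the purple or the small one, and gripped it on the bare barrel. The tool only points straight down, so I tilted the handpiece by pivoting it in the jaws against the upper fork. I then slid it downhill to a firm stop and let go.

**Checks that agreed:**
- **Collar seating:** Sliding downhill, the push rose from 5 to 17 N with no further movement. In the top view, the collar edge sits within about 1.5 mm of its seated position.
- **Plunger:** It met a stop at 0.090 m, which is the full 12 mm of travel, with the force jumping to 24 N against its 6 N spring. Its head was back at its starting pixel position afterwards.
- **After the press:** The dock and handpiece looked the same in the top view as before pressing. The robot was well clear, with forces under 1 N.

**Checks that disagreed or fell short:**
- **Cone tip:** From the side view I read the cone tip by eye as 2–4 mm uphill of where it should be. I trusted the firm stop and the top view over it.
- **Camera mismatch:** The two cameras disagreed by about 5 mm on the plunger's position. The press landed roughly 5 mm off the head's centre, still well inside its 38 mm width.
- **Side-view change:** 23 pixels changed in the side view near the plunger box. I took this for the arm's shadow but did not confirm it.
- **Last picture:** I could not view the final picture because the limit of 12 was reached, so the last check was numeric only. I did not measure the other things on the bench again, though no move was aimed near them.

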